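Sweep the clothes pegs off the slate shelf into the peg basket

ROBOT

A 7-joint arm with a two-finger parallel gripper is mounted at the origin on the work surface. World frame = base frame: x ahead of the robot, y to its left, z up, the work surface at z = 0. Lengths are in m, angles in rad, forces in N, time in s.
With the tool pointing down it reaches from about 0.425 to 0.925 m from the base axis. Payload 6.8 kg.
Tool frame: the origin (TCP) lies at the very end of the fingers, on their centre line; the grasp point (between the pads) lies 19 mm behind it (r.grasp_offset is the distance from the TCP to the grasp point, in m); z points along the fingers, y is the direction in which the jaws open and shut (so a half turn about z gives the same grasp; the last joint's range is limited). The gripper opens to 88 mm and grips with 3 to 60 N. Pads are 20 mm wide; open, the fingers measure 115 mm over their backs; the gripper's body (75 mm by 178 mm) begins 61 mm behind the grasp point.
Start: joints at [-1.338, 0.477, 0.022, 1.555, -0.011, 1.109, -0.083], TCP at [0.226, 0.636, 0.223] pointing down, gripper open.
Joint ranges: [-2.96, 2.96], [-0.34, 2.1], [-1.41, 1.46], [0.24, 2.44], [-1.37, 4.51], [0.17, 1.92], [-2.96, 2.96]. Speed limits (rad/s): [2.39, 2.39, 3.14, 3.14, 3.14, 3.14, 3.14].

INTERFACE

Orientations are given as a rotation vector (axis times angle).
In Python, from plant import r gives the robot as it stands.
- The arm moves only by the tool send_rows, never from a script. Its argument "moves" is a list of rows, each a list of 5 numbers: the closure, from -1 (fully open) to 1 (shut), so that 0 is half open, then the shift along the tool's x, y, z in units of 30 cm (1.0 is 30 cm), then the turn about the tool's z in units of pi rad (1.0 is pi rad). A call has exactly 8 rows; each row is the pose to reach, as a shift and turn from the pose commanded when the call began, along the tool's axes at that moment, turning the shorter way round; what a row does not reach only later rows make up. A row lasts 1/10 s, in which the tool goes at most 50 mm and 8.59 degrees, less where a joint would pass 70% of its speed; a pose out of reach is approached as far as the arm can. A call with a number of a shift or a turn outside -1 to 1 is refused whole. A call with a gripper value outside its range is refused whole. The fingers move at their own pace and stop on an object; "newtons" is the grip in N (left out, the last holds). Time passes only in rows, so rows that repeat a pose let the fingers close, or fill a call up. It gives the time, the measured TCP pose, the force and the opening at its end, in the units of the state.
- r.get_state(): the state, without advancing time (a new reading comes with each control period).
- r.camera(name): name is "side" or "top" or "wrist"; returns (picture, depth): 400x640x3 uint8, red, green, blue; 400x640 float32, m along the optical axis (not along the pixel's ray), 0 where there is no reading.
- r.calibration(name): a dict with "intrinsics" (3x3 intrinsics, pixels), "R" (3x3) and "t" (3): a world point X has camera coordinates R X + t; the wrist camera has in their place "tool_from_camera" (4x4, takes a point from camera to tool coordinates, whose origin is the TCP and whose axes are the flange's). Camera axes: x right, y down, z forward; pixel columns grow to the right and rows downward; lengths in m; the calibration is good to about 2 mm. A picture is of the moment at which its call begins: read the wrist's pose just before it. calibration takes no time and is no camera call.
- r.finish_job(): hands the job in, once; it reports no verdict.
Trained networks look in the newest picture that a camera, given by its name, has taken for a name from the list of things; names that differ only in an ending like _2 or _b are one class to them, and where a whole thing is asked for, a point or a joint stands for the part that bears it (a point fixed in the world has none). Each returns a list of dicts, best first, with "confidence" (0 to 1); they miss things now and then, are a little off and sometimes report something else, mostly with a low value. They report only what shows in the picture. A call takes as long as a camera call.
- r.boxes_of(camera, query): "position" ([x, y, z] in m, in world coordinates, good to about 4 mm: the middle of the surface that is visible of it).
The state is a dict: "t": time; "joints": joint angles; "joint_velocities": joint speeds; "joint_torque": joint torques, N m; "tool_pos": TCP position; "tool_rot": TCP orientation; "ft_force": force on the tool from outside, world axes, zero at the start; "torque": the same for the moment, N m; "finger_gap": finger opening in m.
Only numpy, scipy, OpenCV 4.12 (cv2) and the standard library are available. Lean on these libraries where they do the work, as an engineer would, in place of code of your own. Each camera call takes 0.05 s, during which the arm holds its last target. There are 200 camera calls.

TASK

Clear the slate shelf: with your fingertips, sweep the four loose clothes pegs along the slate and over its end into the white peg basket that stands there. Push them only, never pick a peg up off the slate, and leave the jar, the pad holder, the dosing cup and the pedal bin as they are.

Things in the scene. Friction and masses are not known exactly. Their poses are not given: they have to be found in the camera images.
- peg1: One of four identical plastic spring clothes pegs lying on its side on the slate. 72 mm long, 28 mm wide over the spread handles (18 mm gap between their ends), 15 mm at the jaws, 12 mm high as it lies, 10 to 18 g. Origin mid length, width and height (6 mm above the slate); x axis along its length towards the jaws, z up at the start. Centre of mass 2.5 mm from the origin towards the jaws.
- peg2: One of four identical plastic spring clothes pegs lying on its side on the slate. 72 mm long, 28 mm wide over the spread handles (18 mm gap between their ends), 15 mm at the jaws, 12 mm high as it lies, 10 to 18 g. Origin mid length, width and height (6 mm above the slate); x axis along its length towards the jaws, z up at the start. Centre of mass 2.5 mm from the origin towards the jaws.
- peg3: One of four identical plastic spring clothes pegs lying on its side on the slate. 72 mm long, 28 mm wide over the spread handles (18 mm gap between their ends), 15 mm at the jaws, 12 mm high as it lies, 10 to 18 g. Origin mid length, width and height (6 mm above the slate); x axis along its length towards the jaws, z up at the start. Centre of mass 2.5 mm from the origin towards the jaws.
- peg4: One of four identical plastic spring clothes pegs lying on its side on the slate. 72 mm long, 28 mm wide over the spread handles (18 mm gap between their ends), 15 mm at the jaws, 12 mm high as it lies, 10 to 18 g. Origin mid length, width and height (6 mm above the slate); x axis along its length towards the jaws, z up at the start. Centre of mass 2.5 mm from the origin towards the jaws.
- shelf: Low raised shelf fixed on the worktop: a flat grey slate slab 340 mm deep (its x) by 520 mm long (its y) and 20 mm thick on two steel frames. Origin on the worktop under the slab's centre; the slate's top is 120 mm above the origin and level, with no rim. Its two short ends are at y = +260 and -260 mm.
- basket: White open plastic peg basket standing on the worktop close against one short end of the slate shelf (either end; a gap of about 5 mm), fixed. Outside 370 mm along its x, 180 mm along its y, 114 mm high, walls and floor 4 mm thick, so its rim is 6 mm below the slate's top. Origin in the centre of its underside; its axes are parallel to the shelf's.
- jar: Empty open glass jar, 56 mm across and 60 mm high, 110 g, loose, standing upright on the slate in the strip along the shelf's middle. Origin in the centre of its underside.
- pad_holder: Small empty steel wire holder for scrubbing pads, 50 mm (its x) by 78 mm (its y), 54 mm high, 160 g, loose, standing on the slate in the strip along the shelf's middle. Origin in the centre of its underside.
- dosing_cup: Open white plastic dosing cup, 56 mm across and 50 mm high, 50 g, loose, standing upright on the slate in the strip along the shelf's middle. Origin in the centre of its underside.
- bin: Squat round orange pedal bin, 170 mm across and 172 mm high with its lid shut, on the worktop at the other short end of the shelf, fixed. Origin in the centre of its underside. The pedal juts 70 mm out in front (-x) of it near the worktop.
- bin_lid (a joint): Angle of the bin's lid, hinged at the back (+x): 0 shut, grows as it rises (rad); coupled to the pedal.

How it is judged:
By the outcome, as a careful person would: the job done as asked, in the order asked, and still so for the second after the job is handed in, with the robot touching nothing.
It also fails if it takes over 72 s, if anything falls off the work surface, if the arm or the gripper's body presses on something with over 40 N, if the wrist force passes 120 N, or if a joint passes its speed limit or range.

## Working session

There is one attempt and no reset: what is moved stays moved. The work goes in short steps, Python scripts to look and compute and a tool call to move; the robot and the scene stay as the last step left them, time stands still between calls to the robot, and variables do not carry over. Pictures are saved under pics/ and viewed, about 8 in all and at most 12, crops included, and the job is handed in when it is done.

Besides the shell and the picture viewer there is one more tool, called after ">>>" as name([rows], argument=value, ...), one row to a line, values as JSON. send_rows: Moves the arm, as the interface text tells. Shifts and turns lie within -1 to 1; 1 stands for 30 cm of shift or pi rad of turn. Its arguments: {"type":"object","properties":{"moves":{"type":"array"},"newtons":{"type":"number"}},"required":["moves"]}

```bash
mkdir -p pics; python3 - <<'E'
from plant import r
import cv2,numpy as np
s=r.get_state();print({k:np.round(s[k],3) for k in('t','tool_pos','tool_rot','finger_gap','joints')})
for c in('top','side'):
    p,d=r.camera(c);cv2.imwrite(f'pics/{c}1.png',p[:,:,::-1])
    np.savez(f'{c}.npz',p=p,d=d)
    for q in('peg1','jar','pad_holder','dosing_cup','basket','shelf','bin'):
        print(c,q,[(np.round(b['position'],3).tolist(),round(b['confidence'],2)) for b in r.boxes_of(c,q)])
    k=r.calibration(c);print(np.round(k['R'],3).tolist(),np.round(k['t'],3),k['intrinsics'][0])
E
```

```text
{'t': np.float64(0.0), 'tool_pos': array([0.225, 0.636, 0.222]), 'tool_rot': array([-5.330e-01, -3.096e+00,  3.000e-03]), 'finger_gap': np.float64(0.088), 'joints': array([-1.338,  0.478,  0.022,  1.556, -0.012,  1.109, -0.083])}
top peg1 [([0.457, -0.118, 0.128], 0.76), ([0.65, 0.048, 0.133], 0.73), ([0.474, 0.063, 0.129], 0.46)]
top jar [([0.554, 0.125, 0.125], 0.71)]
top pad_holder [([0.547, -0.165, 0.126], 0.58)]
top dosing_cup [([0.554, -0.004, 0.132], 0.74)]
top basket [([0.564, 0.354, 0.002], 0.57), ([0.547, -0.027, 0.121], 0.47)]
top shelf [([0.546, -0.025, 0.118], 0.94)]
top bin [([0.533, -0.366, 0.165], 0.92)]
[[-0.013, -1.0, 0.004], [-0.999, 0.013, -0.048], [0.048, -0.004, -0.999]] [0.02  0.584 1.048] [406.90140343   0.         321.13708385]
side peg1 [([0.469, 0.066, 0.127], 0.69), ([0.638, 0.043, 0.131], 0.62), ([0.628, -0.165, 0.132], 0.58), ([0.459, -0.119, 0.133], 0.52)]
side jar [([0.555, 0.109, 0.159], 0.57), ([0.55, -0.169, 0.123], 0.53), ([0.642, 0.042, 0.13], 0.28)]
side pad_holder [([0.549, -0.166, 0.125], 0.65)]
side dosing_cup [([0.551, -0.017, 0.153], 0.85), ([0.53, -0.401, 0.165], 0.68)]
side basket [([0.566, 0.412, 0.068], 0.8)]
side shelf [([0.529, -0.114, 0.114], 0.82)]
side bin [([0.531, -0.401, 0.163], 0.72)]
[[0.991, -0.137, 0.008], [-0.085, -0.66, -0.746], [0.108, 0.738, -0.666]] [-0.584  0.134  1.1  ] [483.88754116   0.         321.57359275]
```

View pics/top1.png

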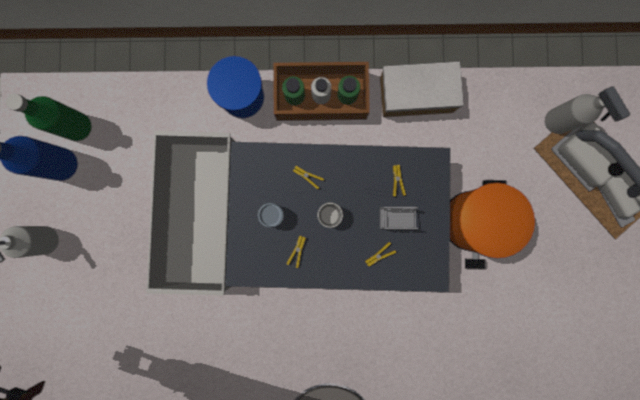

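View pics/side1.png

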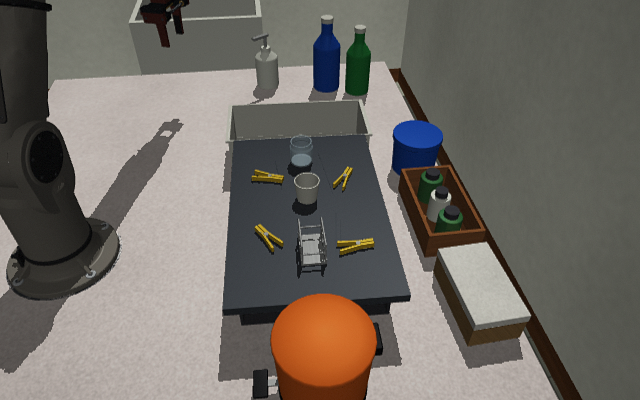

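The top view shows the basket at the left (+y) end (cols 150–230) and the bin at the right. The four yellow pegs are at px (297,252), (380,255), (308,177) and (398,180), two on each side of the jar, cup and holder strip. The side view agrees. Next I'll measure peg axes, objects and slate edges.

```bash
cat > h.py <<'E'
from plant import r
import cv2,numpy as np
def world(c,uv,d):
    k=r.calibration(c);K=np.array(k['intrinsics']);uv=np.atleast_2d(uv).astype(float)
    X=np.c_[(uv-K[:2,2])/[K[0,0],K[1,1]],np.ones(len(uv))]*np.reshape(d,(-1,1))
    return (X-k['t'])@np.array(k['R'])
def pegs(c,p,d,amin=15):
    h=cv2.cvtColor(p,cv2.COLOR_RGB2HSV);m=cv2.inRange(h,(15,110,70),(35,255,255))
    m=cv2.morphologyEx(m,cv2.MORPH_CLOSE,np.ones((3,3)))
    n,l,st,ce=cv2.connectedComponentsWithStats(m)
    for i in range(1,n):
        if st[i,4]<amin: continue
        v,u=np.where((l==i)&(d>0))
        if len(u)<5: continue
        W=world(c,np.c_[u,v],d[v,u]); (x,y),(a,b),th=cv2.minAreaRect(W[:,:2].astype(np.float32)*1000)
        if a<b: th+=90
        print(c,st[i,4],'px',ce[i].round(),'mid',round(x),round(y),'z',round(np.median(W[:,2])*1000),'size',round(a),round(b),'ang',round((th+90)%180-90))
E
python3 - <<'E'
from h import *
for c in('top','side'):
    f=np.load(c+'.npz');pegs(c,f['p'],f['d'])
f=np.load('top.npz');d=f['d'];v,u=np.mgrid[:400,:640];W=world('top',np.c_[u.ravel(),v.ravel()],d.ravel())
z=W[:,2].reshape(400,640);ok=(z>.11)&(z<.14)&(d>0)
ok=cv2.morphologyEx(ok.astype(np.uint8),cv2.MORPH_OPEN,np.ones((9,9)))
n,l,st,_=cv2.connectedComponentsWithStats(ok);i=1+st[1:,4].argmax()
P=W.reshape(400,640,3)[l==i];print('slate z',np.median(P[:,2]));print(cv2.boxPoints(cv2.minAreaRect(P[:,:2].astype(np.float32)*1000)).round())
hi=((z>.145)&(z<.2)&(d>0)).astype(np.uint8);n,l,st,_=cv2.connectedComponentsWithStats(hi)
for i in range(1,n):
    P=W.reshape(400,640,3)[l==i]
    if st[i,4]>20 and .36<P[:,0].mean()<.75: print(st[i,4],(P.min(0)*1000).round(),(P.max(0)*1000).round())
E
```

```text
top 17 px [359.  82.] mid 894 -91 z 10 size 13 51 ang -7
top 1571 px [580. 187.] mid 624 -682 z 7 size 316 77 ang 38
top 220 px [398. 180.] mid 631 -167 z 131 size 72 29 ang 6
top 191 px [307. 176.] mid 640 45 z 131 size 74 29 ang 66
top 30 px [464. 213.] mid 551 -309 z 162 size 11 27 ang -24
top 23 px [637. 216.] mid 542 -818 z 7 size 10 17 ang -58
top 205 px [297. 251.] mid 470 71 z 131 size 29 71 ang -18
top 218 px [379. 255.] mid 459 -120 z 132 size 30 74 ang -64
side 158 px [343. 177.] mid 644 54 z 130 size 91 32 ang 64
side 256 px [266. 177.] mid 473 81 z 128 size 48 76 ang -17
side 259 px [268. 236.] mid 464 -113 z 130 size 33 85 ang -64
side 367 px [354. 245.] mid 634 -159 z 129 size 77 37 ang 10
slate z 0.1203730062245765
[[ 369. -282.]
 [ 709. -296.]
 [ 730.  224.]
 [ 390.  238.]]
1130 [654. 651. 145.] [741. 737. 200.]
4557 [ 452. -468.  145.] [ 627. -299.  176.]
213 [526.  99. 145.] [580. 154. 183.]
187 [524. -33. 145.] [578.  20. 174.]
193 [ 520. -200.  148.] [ 568. -125.  177.]
40 [458. 707. 171.] [481. 719. 184.]
```

```bash
cat >> h.py <<'E'
from scipy.spatial.transform import Rotation as Ro
def go(*targets,yaw=-2.3):
    s=r.get_state();R=Ro.from_rotvec(s['tool_rot']).as_matrix();y=np.degrees(np.arctan2(R[1,1],R[0,1]))
    print('t',round(s['t'],2),'pos',np.round(s['tool_pos'],4),'yawy',round(y,1),'F',np.round(s['ft_force'],1),'gap',round(s['finger_gap'],3),'q',np.round(s['joints'],2))
    for T in targets:
        print(T,'->',np.round(R.T@(np.array(T)-s['tool_pos'])/.3,3),'turn',round(((y-yaw+180)%360-180)/180,3))
E
python3 - <<'E'
from h import *
go((.34,.35,.23),(.40,.19,.23),(.472,.01,.23))
E
```

```text
t 0.8 pos [0.2256 0.6362 0.2227] yawy 70.5 F [0.5 1.3 0.1] gap 0.088 q [-1.34  0.48  0.02  1.56 -0.01  1.11 -0.08]
(0.34, 0.35, 0.23) -> [-0.678 -0.772 -0.024] turn 0.404
(0.4, 0.19, 0.23) -> [-1.045 -1.207 -0.024] turn 0.404
(0.472, 0.01, 0.23) -> [-1.472 -1.693 -0.024] turn 0.404
```

>>> send_rows([
  [0.7,-0.085,-0.095,-0.003,0.04],
  [0.7,-0.17,-0.19,-0.006,0.08],
  [0.7,-0.255,-0.285,-0.01,0.12],
  [0.7,-0.34,-0.385,-0.013,0.16],
  [0.7,-0.425,-0.48,-0.016,0.2],
  [0.7,-0.51,-0.575,-0.02,0.24],
  [0.7,-0.595,-0.67,-0.022,0.28],
  [0.7,-0.68,-0.77,-0.024,0.32],
], newtons=20)

```text
t: 1.6
tool_pos: [0.3411, 0.349, 0.2301]
tool_rot: [-1.964, -2.451, -0.001]
ft_force: [1.6, 0.2, 0.3]
finger_gap: 0.027
```

```bash
python3 - <<'E'
from h import *
go((.472,.015,.23),(.472,.015,.125))
E
```

```text
t 1.6 pos [0.3411 0.349  0.2301] yawy 12.6 F [1.6 0.2 0.3] gap 0.027 q [-1.19  0.16  0.29  2.   -0.05  0.99 -0.65]
(0.472, 0.015, 0.23) -> [-1.182  0.183 -0.   ] turn 0.083
(0.472, 0.015, 0.125) -> [-1.182  0.183  0.35 ] turn 0.083
```

>>> send_rows([
  [0.7,-0.125,0.02,0,0.02],
  [0.7,-0.25,0.04,0,0.04],
  [0.7,-0.375,0.06,0,0.06],
  [0.7,-0.5,0.08,0,0.083],
  [0.7,-0.625,0.1,0,0.083],
  [0.7,-0.75,0.12,0,0.083],
  [0.7,-0.875,0.14,0,0.083],
  [0.7,-1.0,0.16,0,0.083],
])

```text
t: 2.4
tool_pos: [0.4547, 0.0671, 0.2302]
tool_rot: [-2.261, -2.181, -0.002]
ft_force: [0.2, -0.1, 0.2]
finger_gap: 0.0134
```

```bash
python3 - <<'E'
from h import *
go((.472,.01,.23),(.472,.01,.125))
E
```

```text
t 2.4 pos [0.4547 0.0671 0.2302] yawy -2.1 F [ 0.2 -0.1  0.2] gap 0.013 q [-0.81  0.11  0.58  2.07 -0.07  0.98 -0.23]
(0.472, 0.01, 0.23) -> [-0.188  0.064  0.001] turn 0.001
(0.472, 0.01, 0.125) -> [-0.188  0.064  0.351] turn 0.001
```

>>> send_rows([
  [0.7,-0.1,0.03,0,0],
  [0.7,-0.19,0.064,0,0],
  [0.7,-0.19,0.064,0.08,0],
  [0.7,-0.19,0.064,0.16,0],
  [0.7,-0.19,0.064,0.24,0],
  [0.7,-0.19,0.064,0.3,0],
  [0.7,-0.19,0.064,0.34,0],
  [0.7,-0.19,0.064,0.353,0],
])

```text
t: 3.2
tool_pos: [0.4709, 0.0108, 0.1231]
tool_rot: [-2.261, -2.181, 0.002]
ft_force: [0.6, -0.2, 0.8]
finger_gap: 0.0135
```

```bash
python3 - <<'E'
from h import *
p,d=r.camera('top');pegs('top',p,d,60)
go((.474,.07,.124),(.48,.17,.124),(.482,.275,.124))
cv2.imwrite('pics/s1.png',p[100:320,130:560,::-1])
E
```

```text
top 1574 px [580. 187.] mid 630 -686 z 7 size 313 82 ang 40
top 224 px [398. 180.] mid 630 -171 z 131 size 30 72 ang -1
top 190 px [307. 176.] mid 641 45 z 131 size 74 29 ang 65
top 188 px [380. 255.] mid 456 -122 z 132 size 31 71 ang -57
t 3.25 pos [0.4711 0.0108 0.1233] yawy -2.1 F [-0.5 -0.3 -0.9] gap 0.013 q [-0.64  0.31  0.58  2.15 -0.25  0.74  0.07]
(0.474, 0.07, 0.124) -> [ 0.197  0.003 -0.003] turn 0.001
(0.48, 0.17, 0.124) -> [ 0.531  0.011 -0.003] turn 0.001
(0.482, 0.275, 0.124) -> [ 0.881  0.005 -0.003] turn 0.001
```

>>> send_rows([
  [0.7,0.04,0,0,0],
  [0.7,0.08,0,0,0],
  [0.7,0.12,0,0,0],
  [0.7,0.17,0,0,0],
  [0.7,0.22,0,0,0],
  [0.7,0.28,0,0,0],
  [0.7,0.34,0,0,0],
  [0.7,0.4,0,0,0],
])

```text
t: 4.05
tool_pos: [0.4758, 0.133, 0.1244]
tool_rot: [-2.26, -2.183, -0.002]
ft_force: [0.1, -0.3, -0.1]
finger_gap: 0.0131
```

```bash
python3 - <<'E'
from h import *
for c in('side','top'):
  p,d=r.camera(c);pegs(c,p,d,60)
  cv2.imwrite(f'pics/s2{c}.png',cv2.resize(p[60:300,130:530,::-1],None,fx=1.5,fy=1.5))
go((.482,.27,.124))
E
```

```text
side 99 px [256. 156.] mid 448 148 z 127 size 25 46 ang -89
side 168 px [343. 178.] mid 645 54 z 130 size 93 32 ang 64
side 262 px [268. 237.] mid 466 -119 z 130 size 33 72 ang -64
side 369 px [354. 245.] mid 634 -159 z 129 size 78 37 ang 11
side 70 px [510. 332.] mid 906 -338 z 23 size 43 4 ang 4
side 210 px [482. 338.] mid 859 -340 z 23 size 64 4 ang 3
top 1565 px [580. 187.] mid 628 -684 z 7 size 313 78 ang 39
top 226 px [398. 180.] mid 630 -171 z 131 size 30 73 ang -1
top 189 px [307. 176.] mid 644 44 z 132 size 74 28 ang 58
top 208 px [380. 255.] mid 460 -120 z 132 size 29 72 ang -65
t 4.15 pos [0.4759 0.1346 0.1243] yawy -1.8 F [ 0.2 -0.5  0.1] gap 0.013 q [-0.84  0.34  0.54  2.1  -0.25  0.76 -0.18]
(0.482, 0.27, 0.124) -> [0.452 0.006 0.002] turn 0.003
```

View pics/s2side.png

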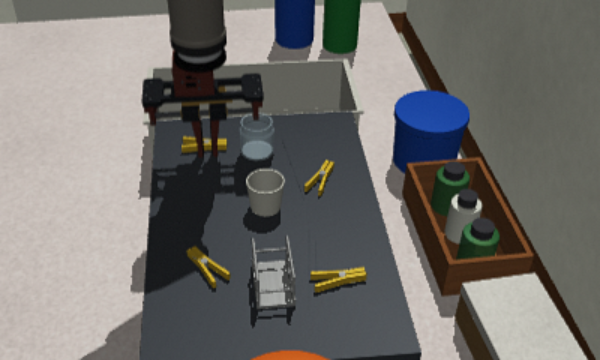

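The side crop shows the peg lying square across both fingertips at (205,145), clear of the jar. Carry on over the end.

>>> send_rows([
  [0.7,0.06,0,0,0],
  [0.7,0.12,0,0,0],
  [0.7,0.18,0,0,0],
  [0.7,0.24,0,0,0],
  [0.7,0.3,0,0,0],
  [0.7,0.36,0,0,0],
  [0.7,0.42,0,0,0],
  [0.7,0.46,0,0,0],
])

```text
t: 4.95
tool_pos: [0.4806, 0.2709, 0.1239]
tool_rot: [-2.259, -2.183, -0.0]
ft_force: [0.1, 0.1, -0.1]
finger_gap: 0.0132
```

```bash
python3 - <<'E'
from h import *
for c in('side','top'):
  p,d=r.camera(c);pegs(c,p,d,30)
  cv2.imwrite(f'pics/s3{c}.png',cv2.resize(p[60:300,130:530,::-1],None,fx=1.5,fy=1.5))
go((.482,.27,.2),(.458,-.03,.2))
E
```

```text
side 169 px [343. 178.] mid 645 54 z 130 size 92 33 ang 65
side 270 px [268. 237.] mid 463 -113 z 130 size 33 85 ang -63
side 369 px [354. 245.] mid 634 -159 z 129 size 76 34 ang 11
side 78 px [509. 332.] mid 904 -338 z 27 size 46 4 ang 3
side 202 px [483. 337.] mid 858 -340 z 24 size 63 4 ang 3
top 1575 px [580. 187.] mid 627 -682 z 7 size 314 80 ang 38
top 225 px [398. 180.] mid 631 -170 z 131 size 72 29 ang 1
top 190 px [307. 176.] mid 644 44 z 131 size 75 28 ang 57
top 98 px [218. 246.] mid 471 261 z 16 size 67 51 ang 3
top 222 px [379. 255.] mid 456 -121 z 131 size 30 72 ang -57
t 5.05 pos [0.4806 0.271  0.1238] yawy -1.9 F [-0.4 -0.1  0.1] gap 0.013 q [-1.02  0.43  0.5   1.97 -0.28  0.81 -0.39]
(0.482, 0.27, 0.2) -> [-0.003  0.005 -0.254] turn 0.002
(0.458, -0.03, 0.2) -> [-1.005 -0.042 -0.254] turn 0.002
```

Peg 1 is in the basket (z about 16 mm). Next is the near-lane peg at (459,-120).

>>> send_rows([
  [0.7,0,0,-0.12,0],
  [0.7,0,0,-0.254,0],
  [0.7,-0.16,-0.005,-0.254,0.002],
  [0.7,-0.32,-0.01,-0.254,0.002],
  [0.7,-0.48,-0.02,-0.254,0.002],
  [0.7,-0.64,-0.03,-0.254,0.002],
  [0.7,-0.8,-0.035,-0.254,0.002],
  [0.7,-0.96,-0.04,-0.254,0.002],
])

```text
t: 5.85
tool_pos: [0.4573, -0.0213, 0.2002]
tool_rot: [-2.269, -2.172, -0.001]
ft_force: [0.3, -0.1, 0.2]
finger_gap: 0.0131
```

```bash
python3 - <<'E'
from h import *
go((.461,-.187,.2),(.461,-.187,.124))
E
```

```text
t 5.85 pos [ 0.4573 -0.0213  0.2002] yawy -2.5 F [ 0.3 -0.1  0.2] gap 0.013 q [-0.72  0.16  0.71  2.11 -0.13  0.91  0.02]
(0.461, -0.187, 0.2) -> [-0.551  0.036  0.   ] turn -0.001
(0.461, -0.187, 0.124) -> [-0.551  0.036  0.254] turn -0.001
```

>>> send_rows([
  [0.7,-0.14,0.01,0,0],
  [0.7,-0.28,0.02,0,0],
  [0.7,-0.42,0.03,0,0],
  [0.7,-0.55,0.036,0,0],
  [0.7,-0.55,0.036,0.08,0],
  [0.7,-0.55,0.036,0.16,0],
  [0.7,-0.55,0.036,0.22,0],
  [0.7,-0.55,0.036,0.252,0],
])

```text
t: 6.65
tool_pos: [0.4606, -0.1845, 0.1232]
tool_rot: [-2.269, -2.171, 0.003]
ft_force: [0.1, -0.2, -0.1]
finger_gap: 0.0132
```

```bash
python3 - <<'E'
from h import *
go((.465,-.1,.124))
E
```

```text
t 6.65 pos [ 0.4606 -0.1845  0.1232] yawy -2.5 F [ 0.1 -0.2 -0.1] gap 0.013 q [-0.32  0.38  0.71  2.1  -0.36  0.78  0.57]
(0.465, -0.1, 0.124) -> [ 0.282  0.002 -0.003] turn -0.001
```

>>> send_rows([
  [0.7,0.03,0,0,0],
  [0.7,0.06,0,0,0],
  [0.7,0.1,0,0,0],
  [0.7,0.14,0,0,0],
  [0.7,0.18,0,0,0],
  [0.7,0.22,0,0,0],
  [0.7,0.26,0,0,0],
  [0.7,0.3,0,0,0],
])

```text
t: 7.45
tool_pos: [0.466, -0.0929, 0.1246]
tool_rot: [2.268, 2.174, 0.0]
ft_force: [0.3, -0.2, 0.4]
finger_gap: 0.0132
```

```bash
python3 - <<'E'
from h import *
for c in('side','top'):
  p,d=r.camera(c);pegs(c,p,d,30)
  cv2.imwrite(f'pics/s4{c}.png',cv2.resize(p[60:300,130:530,::-1],None,fx=1.5,fy=1.5))
go((.475,.1,.124))
E
```

```text
side 172 px [343. 178.] mid 644 51 z 130 size 90 32 ang 64
side 167 px [250. 217.] mid 428 -69 z 130 size 70 43 ang 90
side 77 px [269. 220.] mid 467 -73 z 127 size 12 30 ang -88
side 369 px [354. 245.] mid 634 -159 z 129 size 78 35 ang 11
side 590 px [493. 335.] mid 880 -339 z 28 size 108 5 ang 3
top 1571 px [579. 187.] mid 623 -678 z 7 size 314 81 ang 35
top 224 px [398. 180.] mid 631 -168 z 131 size 72 29 ang 5
top 193 px [307. 176.] mid 640 45 z 131 size 74 29 ang 65
top 37 px [464. 215.] mid 548 -307 z 163 size 34 8 ang 0
top 91 px [218. 246.] mid 470 282 z 16 size 13 67 ang -6
top 145 px [352. 266.] mid 441 -50 z 132 size 29 73 ang -2
t 7.55 pos [ 0.4661 -0.092   0.1244] yawy -2.3 F [-1.3  0.1 -0.1] gap 0.013 q [-0.53  0.34  0.71  2.15 -0.33  0.76  0.36]
(0.475, 0.1, 0.124) -> [0.641 0.004 0.002] turn 0.0
```

View pics/s4side.png

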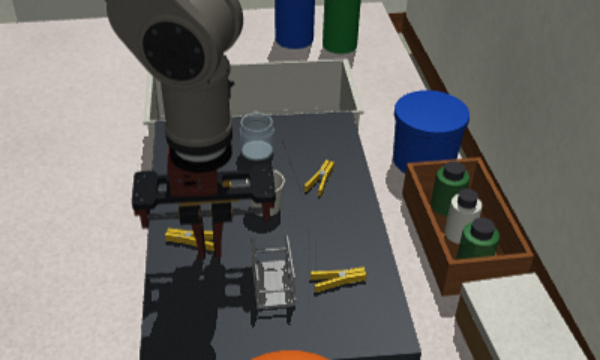

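The peg at crop (190,240) has turned square, but its middle (x≈0.441) sits to the near side of the fingertips. I'll back off, recentre and carry on.

>>> send_rows([
  [0.7,-0.07,0,0,0],
  [0.7,-0.08,-0.04,0,0],
  [0.7,-0.08,-0.08,0,0],
  [0.7,-0.04,-0.08,0,0],
  [0.7,0.0,-0.08,0,0],
  [0.7,0.05,-0.08,0,0],
  [0.7,0.1,-0.08,0,0],
  [0.7,0.15,-0.08,0,0],
])

```text
t: 8.35
tool_pos: [0.4437, -0.0459, 0.1245]
tool_rot: [-2.266, -2.175, -0.001]
ft_force: [-0.1, -0.2, -0.9]
finger_gap: 0.0133
```

```bash
python3 - <<'E'
from h import *
for c in('side','top'):
  p,d=r.camera(c);pegs(c,p,d,30)
go((.456,.2,.124))
E
```

```text
side 171 px [343. 178.] mid 645 54 z 130 size 96 32 ang 64
side 88 px [268. 204.] mid 468 -32 z 127 size 15 49 ang -88
side 55 px [257. 206.] mid 444 -29 z 129 size 11 52 ang -86
side 90 px [244. 208.] mid 417 -39 z 130 size 21 37 ang -86
side 369 px [354. 245.] mid 634 -159 z 129 size 77 35 ang 11
side 563 px [493. 335.] mid 879 -339 z 27 size 106 4 ang 3
top 1565 px [580. 187.] mid 629 -687 z 7 size 314 82 ang 39
top 224 px [398. 180.] mid 630 -171 z 131 size 29 73 ang -1
top 196 px [307. 176.] mid 640 45 z 132 size 74 29 ang 65
top 91 px [218. 246.] mid 470 280 z 16 size 14 67 ang -2
top 34 px [332. 254.] mid 464 -10 z 132 size 33 7 ang 7
t 8.45 pos [ 0.4439 -0.0449  0.1244] yawy -2.2 F [-0.1 -1.6 -0.3] gap 0.013 q [-0.65  0.29  0.72  2.21 -0.29  0.73  0.23]
(0.456, 0.2, 0.124) -> [0.817 0.01  0.002] turn 0.001
```

>>> send_rows([
  [0.7,0.06,0,0,0],
  [0.7,0.12,0,0,0],
  [0.7,0.18,0,0,0],
  [0.7,0.24,0,0,0],
  [0.7,0.3,0,0,0],
  [0.7,0.36,0,0,0],
  [0.7,0.42,0,0,0],
  [0.7,0.48,0,0,0],
])

```text
t: 9.25
tool_pos: [0.4498, 0.0965, 0.1246]
tool_rot: [-2.268, -2.174, -0.0]
ft_force: [0.3, 0.4, 0.7]
finger_gap: 0.013
```

```bash
python3 - <<'E'
from h import *
for c in('side','top'):
  p,d=r.camera(c);pegs(c,p,d,30)
go((.462,.275,.124))
E
```

```text
side 69 px [268. 164.] mid 474 124 z 126 size 15 44 ang -88
side 44 px [258. 165.] mid 450 108 z 130 size 11 44 ang -86
side 77 px [245. 167.] mid 422 113 z 129 size 22 52 ang -87
side 169 px [343. 178.] mid 645 54 z 130 size 92 32 ang 64
side 369 px [354. 245.] mid 634 -160 z 129 size 77 35 ang 11
side 387 px [492. 336.] mid 877 -339 z 24 size 102 4 ang 3
top 1522 px [579. 186.] mid 628 -686 z 7 size 315 80 ang 39
top 227 px [398. 180.] mid 631 -168 z 131 size 72 29 ang 5
top 186 px [307. 176.] mid 644 44 z 132 size 74 28 ang 58
top 88 px [218. 246.] mid 470 280 z 16 size 13 67 ang -3
t 9.35 pos [0.45   0.098  0.1245] yawy -2.2 F [ 0.1 -0.5 -0.8] gap 0.013 q [-0.92  0.31  0.68  2.18 -0.29  0.74 -0.08]
(0.462, 0.275, 0.124) -> [0.591 0.017 0.002] turn 0.001
```

>>> send_rows([
  [0.7,0.08,0,0,0],
  [0.7,0.16,0,0,0],
  [0.7,0.24,0,0,0],
  [0.7,0.32,0,0,0],
  [0.7,0.4,0,0,0],
  [0.7,0.47,0,0,0],
  [0.7,0.53,0,0,0],
  [0.7,0.59,0,0,0],
])

```text
t: 10.15
tool_pos: [0.4577, 0.2727, 0.1246]
tool_rot: [2.269, 2.173, -0.0]
ft_force: [0.7, 0.4, -0.4]
finger_gap: 0.0133
```

```bash
python3 - <<'E'
from h import *
for c in('side','top'):
  p,d=r.camera(c);pegs(c,p,d,30)
go((.46,.275,.22),(.64,.1,.22),(.64,-.02,.22))
E
```

```text
side 169 px [343. 178.] mid 645 55 z 130 size 94 32 ang 64
side 369 px [354. 245.] mid 634 -158 z 129 size 77 36 ang 10
side 290 px [491. 336.] mid 876 -339 z 24 size 99 4 ang 2
top 35 px [359.  81.] mid 900 -93 z 8 size 60 23 ang 13
top 1556 px [580. 187.] mid 630 -688 z 7 size 314 83 ang 40
top 227 px [398. 180.] mid 631 -168 z 131 size 72 29 ang 5
top 189 px [307. 176.] mid 646 42 z 132 size 75 27 ang 52
top 39 px [464. 215.] mid 545 -306 z 163 size 9 26 ang -14
top 160 px [220. 252.] mid 459 276 z 18 size 20 90 ang 0
t 10.25 pos [0.4575 0.2749 0.1245] yawy -2.3 F [-1.  -0.9 -0.6] gap 0.013 q [-1.15  0.42  0.62  2.02 -0.34  0.8  -0.37]
(0.46, 0.275, 0.22) -> [ 0.001  0.008 -0.318] turn 0.0
(0.64, 0.1, 0.22) -> [-0.558  0.631 -0.318] turn 0.0
(0.64, -0.02, 0.22) -> [-0.958  0.647 -0.319] turn 0.0
```

Both near-lane pegs are on the basket floor. Now the far lane: peg at (642,45) first.

>>> send_rows([
  [0.7,0,0,-0.14,0],
  [0.7,0,0,-0.28,0],
  [0.7,-0.06,0.06,-0.32,0],
  [0.7,-0.17,0.17,-0.32,0],
  [0.7,-0.28,0.28,-0.32,0],
  [0.7,-0.39,0.39,-0.32,0],
  [0.7,-0.5,0.5,-0.32,0],
  [0.7,-0.61,0.61,-0.32,0],
])

```text
t: 11.05
tool_pos: [0.6332, 0.0791, 0.2205]
tool_rot: [-2.269, -2.172, 0.001]
ft_force: [-0.1, 0.8, 0.5]
finger_gap: 0.0129
```

```bash
python3 - <<'E'
from h import *
go((.645,-.03,.22),(.645,-.03,.124))
E
```

```text
t 11.05 pos [0.6332 0.0791 0.2205] yawy -2.5 F [-0.1  0.8  0.5] gap 0.013 q [-0.73  0.5   0.71  1.69 -0.36  1.09  0.05]
(0.645, -0.03, 0.22) -> [-0.361  0.055  0.002] turn -0.001
(0.645, -0.03, 0.124) -> [-0.361  0.055  0.322] turn -0.001
```

>>> send_rows([
  [0.7,-0.12,0.02,0,0],
  [0.7,-0.24,0.04,0,0],
  [0.7,-0.36,0.055,0,0],
  [0.7,-0.36,0.055,0.09,0],
  [0.7,-0.36,0.055,0.18,0],
  [0.7,-0.36,0.055,0.25,0],
  [0.7,-0.36,0.055,0.3,0],
  [0.7,-0.36,0.055,0.32,0],
])

```text
t: 11.85
tool_pos: [0.6433, -0.0273, 0.1231]
tool_rot: [-2.268, -2.172, 0.003]
ft_force: [0.2, -0.2, 0.0]
finger_gap: 0.013
```

>>> send_rows([
  [0.7,0.03,0,0,0],
  [0.7,0.06,0,0,0],
  [0.7,0.09,0,0,0],
  [0.7,0.12,0,0,0],
  [0.7,0.15,0,0,0],
  [0.7,0.18,0,0,0],
  [0.7,0.21,0,0,0],
  [0.7,0.24,0,0,0],
])

```text
t: 12.65
tool_pos: [0.6476, 0.0462, 0.1246]
tool_rot: [-2.268, -2.174, -0.0]
ft_force: [0.6, -0.7, 0.7]
finger_gap: 0.0131
```

```bash
python3 - <<'E'
from h import *
for c in('side','top'):
  p,d=r.camera(c);pegs(c,p,d,30)
  cv2.imwrite(f'pics/s5{c}.png',cv2.resize(p[60:300,130:530,::-1],None,fx=1.5,fy=1.5))
go((.645,.15,.124))
E
```

```text
side 59 px [ 3. 30.] mid -765 1740 z -158 size 38 142 ang -72
side 47 px [345. 163.] mid 657 90 z 131 size 107 11 ang 78
side 39 px [334. 169.] mid 631 84 z 128 size 30 11 ang 65
side 348 px [355. 245.] mid 635 -160 z 129 size 79 32 ang 11
side 506 px [492. 335.] mid 877 -339 z 28 size 100 5 ang 3
top 1555 px [579. 187.] mid 629 -686 z 7 size 313 81 ang 40
top 200 px [398. 179.] mid 632 -167 z 132 size 70 27 ang 5
top 35 px [463. 214.] mid 550 -307 z 163 size 24 9 ang 2
top 91 px [218. 246.] mid 470 279 z 16 size 67 15 ang 1
t 12.75 pos [0.6476 0.0475 0.1243] yawy -2.3 F [-0.8  0.  -0.7] gap 0.013 q [-0.62  0.62  0.65  1.74 -0.45  0.94  0.17]
(0.645, 0.15, 0.124) -> [ 0.341 -0.022  0.001] turn 0.0
```

View pics/s5side.png

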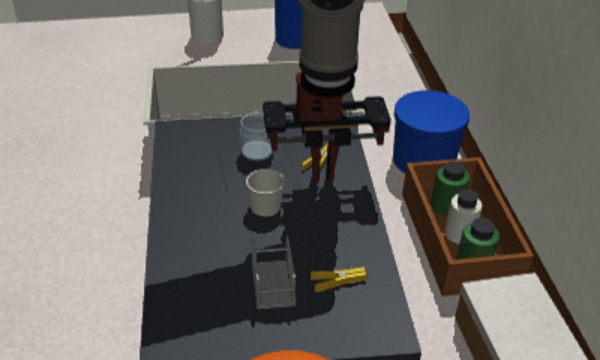

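The peg at crop (318,155) is still slanted ahead of the fingers and far from the jar. I'll continue carefully.

>>> send_rows([
  [0.7,0.03,0,0,0],
  [0.7,0.07,0,0,0],
  [0.7,0.11,0,0,0],
  [0.7,0.15,0,0,0],
  [0.7,0.19,0,0,0],
  [0.7,0.22,0,0,0],
  [0.7,0.24,0,0,0],
  [0.7,0.24,0,0,0],
])

```text
t: 13.55
tool_pos: [0.6506, 0.1186, 0.1244]
tool_rot: [-2.266, -2.175, -0.0]
ft_force: [0.8, -0.8, -0.1]
finger_gap: 0.0131
```

```bash
python3 - <<'E'
from h import *
for c in('side','top'):
  p,d=r.camera(c);pegs(c,p,d,15)
  cv2.imwrite(f'pics/s6{c}.png',cv2.resize(p[60:300,130:530,::-1],None,fx=1.5,fy=1.5))
a,b=[cv2.imread(f'pics/s6{c}.png') for c in('side','top')]
cv2.imwrite('pics/s6.png',np.hstack([cv2.resize(a[20:300,150:450],None,fx=1.3,fy=1.3),cv2.resize(b[0:280,0:300],None,fx=1.3,fy=1.3)]))
go((.652,.28,.124))
E
```

```text
side 60 px [ 3. 30.] mid -766 1737 z -158 size 33 149 ang -72
side 15 px [336. 126.] mid 634 101 z 233 size 6 28 ang -2
side 95 px [356. 148.] mid 692 144 z 129 size 89 28 ang 67
side 41 px [341. 151.] mid 658 155 z 128 size 47 10 ang 80
side 372 px [354. 245.] mid 635 -157 z 129 size 76 43 ang 7
side 179 px [508. 332.] mid 899 -338 z 31 size 54 4 ang 3
side 321 px [483. 337.] mid 858 -340 z 26 size 63 4 ang 3
top 16 px [359.  82.] mid 895 -90 z 9 size 57 12 ang 2
top 22 px [334. 101.] mid 856 -26 z 8 size 25 10 ang 56
top 21 px [311. 103.] mid 849 35 z 8 size 14 17 ang -63
top 1547 px [580. 187.] mid 630 -688 z 7 size 314 83 ang 40
top 225 px [398. 180.] mid 630 -171 z 131 size 73 29 ang 0
top 22 px [637. 215.] mid 542 -820 z 7 size 10 20 ang -62
t 13.65 pos [0.6506 0.1169 0.1246] yawy -2.4 F [ 0.6 -0.6  0.9] gap 0.013 q [-0.72  0.64  0.65  1.71 -0.46  0.95  0.07]
(0.652, 0.28, 0.124) -> [ 0.543 -0.019  0.002] turn -0.001
```

View pics/s6.png

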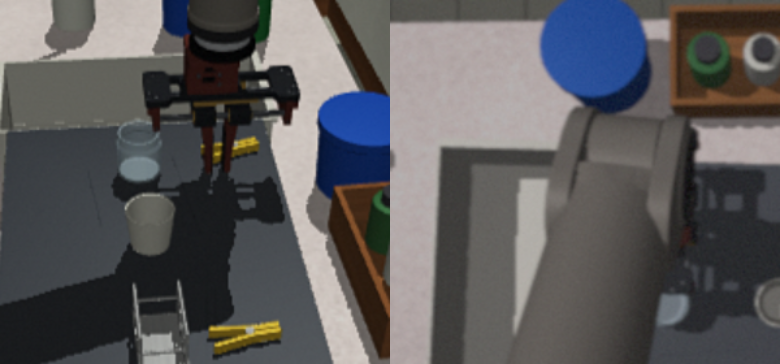

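The peg is now almost square, spanning x of about 0.640–0.708. The fingers are centred at 0.650, so I'll recentre to 0.675.

>>> send_rows([
  [0.7,-0.08,0,0,0],
  [0.7,-0.1,0.04,0,0],
  [0.7,-0.1,0.085,0,0],
  [0.7,-0.06,0.085,0,0],
  [0.7,-0.02,0.085,0,0],
  [0.7,0.02,0.085,0,0],
  [0.7,0.06,0.085,0,0],
  [0.7,0.1,0.085,0,0],
])

```text
t: 14.45
tool_pos: [0.6769, 0.1482, 0.1245]
tool_rot: [-2.266, -2.175, 0.0]
ft_force: [-0.5, 0.3, 0.5]
finger_gap: 0.0132
```

```bash
python3 - <<'E'
from h import *
p,d=r.camera('side');pegs('side',p,d,15)
go((.682,.275,.124))
E
```

```text
side 62 px [ 3. 30.] mid -762 1735 z -157 size 41 143 ang -72
side 26 px [349. 118.] mid 669 130 z 231 size 5 46 ang -5
side 82 px [338. 145.] mid 655 180 z 127 size 45 21 ang 87
side 23 px [349. 146.] mid 681 165 z 128 size 16 8 ang 80
side 44 px [360. 146.] mid 705 158 z 130 size 42 14 ang 67
side 368 px [354. 245.] mid 635 -159 z 129 size 79 36 ang 10
side 545 px [493. 335.] mid 877 -339 z 28 size 101 4 ang 3
side 17 px [521. 326.] mid 926 -337 z 42 size 17 2 ang 10
t 14.5 pos [0.677  0.1511 0.1243] yawy -2.2 F [0.1 1.4 0.4] gap 0.013 q [-0.73  0.68  0.64  1.62 -0.47  0.99  0.03]
(0.682, 0.275, 0.124) -> [0.413 0.001 0.002] turn 0.001
```

>>> send_rows([
  [0.7,0.05,0,0,0],
  [0.7,0.1,0,0,0],
  [0.7,0.16,0,0,0],
  [0.7,0.22,0,0,0],
  [0.7,0.28,0,0,0],
  [0.7,0.34,0,0,0],
  [0.7,0.39,0,0,0],
  [0.7,0.42,0,0,0],
])

```text
t: 15.3
tool_pos: [0.6824, 0.2745, 0.1243]
tool_rot: [-2.266, -2.176, -0.0]
ft_force: [-0.3, 0.5, -0.7]
finger_gap: 0.0132
```

```bash
python3 - <<'E'
from h import *
for c in('side','top'):
  p,d=r.camera(c);pegs(c,p,d,20)
go((.682,.275,.22),(.632,-.01,.22))
E
```

```text
side 57 px [ 3. 30.] mid -760 1727 z -158 size 39 139 ang -72
side 368 px [354. 245.] mid 634 -159 z 129 size 78 35 ang 11
side 97 px [508. 332.] mid 903 -338 z 30 size 43 4 ang 3
side 216 px [483. 337.] mid 858 -340 z 25 size 62 4 ang 3
top 29 px [358.  80.] mid 899 -91 z 8 size 60 20 ang 12
top 28 px [337.  90.] mid 891 -35 z 8 size 9 58 ang -12
top 1562 px [580. 187.] mid 630 -686 z 7 size 314 84 ang 39
top 37 px [224. 161.] mid 700 263 z 15 size 24 9 ang 1
top 223 px [398. 180.] mid 631 -168 z 131 size 72 30 ang 5
top 29 px [222. 176.] mid 661 271 z 16 size 5 35 ang -12
top 20 px [637. 216.] mid 540 -819 z 8 size 12 15 ang -69
top 117 px [217. 248.] mid 471 284 z 16 size 27 67 ang -14
t 15.4 pos [0.6824 0.2741 0.1242] yawy -2.3 F [-0.2 -0.3 -0.3] gap 0.013 q [-0.85  0.75  0.63  1.51 -0.48  1.05 -0.14]
(0.682, 0.275, 0.22) -> [ 0.003 -0.001 -0.319] turn 0.0
(0.632, -0.01, 0.22) -> [-0.953 -0.13  -0.32 ] turn 0.0
```

Third is in. Last peg: (632,-168), nearly square.

>>> send_rows([
  [0.7,0,0,-0.14,0],
  [0.7,0,0,-0.26,0],
  [0.7,-0.16,-0.02,-0.32,0],
  [0.7,-0.32,-0.04,-0.32,0],
  [0.7,-0.48,-0.06,-0.32,0],
  [0.7,-0.64,-0.08,-0.32,0],
  [0.7,-0.8,-0.1,-0.32,0],
  [0.7,-0.95,-0.12,-0.32,0],
])

```text
t: 16.2
tool_pos: [0.6335, -0.0149, 0.2209]
tool_rot: [2.271, 2.171, -0.0]
ft_force: [1.2, -1.0, -0.1]
finger_gap: 0.0132
```

```bash
python3 - <<'E'
from h import *
go((.633,-.218,.22),(.633,-.218,.124))
E
```

```text
t 16.2 pos [ 0.6335 -0.0149  0.2209] yawy -2.6 F [ 1.2 -1.  -0.1] gap 0.013 q [-0.6   0.49  0.74  1.7  -0.37  1.09  0.21]
(0.633, -0.218, 0.22) -> [-0.676  0.029  0.003] turn -0.002
(0.633, -0.218, 0.124) -> [-0.676  0.029  0.323] turn -0.002
```

>>> send_rows([
  [0.7,-0.15,0.01,0,0],
  [0.7,-0.3,0.015,0,0],
  [0.7,-0.45,0.02,0,0],
  [0.7,-0.6,0.025,0,0],
  [0.7,-0.68,0.03,0,0],
  [0.7,-0.68,0.03,0.12,0],
  [0.7,-0.68,0.03,0.23,0],
  [0.7,-0.68,0.03,0.3,0],
])

```text
t: 17.0
tool_pos: [0.6331, -0.2165, 0.1283]
tool_rot: [-2.269, -2.17, 0.003]
ft_force: [0.5, -0.9, -0.1]
finger_gap: 0.0128
```

```bash
python3 - <<'E'
from h import *
go((.633,-.218,.124))
E
```

```text
t 17.0 pos [ 0.6331 -0.2165  0.1283] yawy -2.6 F [ 0.5 -0.9 -0.1] gap 0.013 q [-0.22  0.65  0.67  1.68 -0.47  0.98  0.58]
(0.633, -0.218, 0.124) -> [-0.005  0.     0.014] turn -0.002
```

>>> send_rows([
  [0.7,0,0,0.02,0],
  [0.7,0.03,0,0.02,0],
  [0.7,0.06,0,0.02,0],
  [0.7,0.09,0,0.02,0],
  [0.7,0.13,0,0.02,0],
  [0.7,0.17,0,0.02,0],
  [0.7,0.21,0,0.02,0],
  [0.7,0.26,0,0.02,0],
])

```text
t: 17.8
tool_pos: [0.6383, -0.1364, 0.1247]
tool_rot: [2.268, 2.174, 0.0]
ft_force: [-0.0, -0.5, -0.0]
finger_gap: 0.0137
```

```bash
python3 - <<'E'
from h import *
for c in('side','top'):
  p,d=r.camera(c);pegs(c,p,d,20)
  cv2.imwrite(f'pics/s7{c}.png',cv2.resize(p[60:300,130:530,::-1],None,fx=1.5,fy=1.5))
go((.645,.1,.124))
E
```

```text
side 61 px [ 3. 30.] mid -764 1740 z -158 size 40 157 ang -72
side 155 px [341. 227.] mid 614 -117 z 127 size 36 23 ang 81
side 35 px [356. 228.] mid 643 -118 z 130 size 16 9 ang 81
side 44 px [368. 227.] mid 669 -121 z 130 size 17 10 ang 65
side 658 px [496. 334.] mid 880 -339 z 29 size 108 5 ang 3
top 1547 px [580. 187.] mid 629 -687 z 7 size 314 82 ang 40
top 35 px [224. 160.] mid 700 264 z 15 size 8 24 ang 0
top 68 px [371. 178.] mid 617 -90 z 131 size 27 110 ang -35
top 29 px [221. 176.] mid 661 272 z 15 size 9 34 ang -18
top 20 px [637. 215.] mid 542 -820 z 7 size 10 17 ang -57
top 88 px [218. 246.] mid 470 278 z 16 size 67 14 ang 3
top 28 px [212. 254.] mid 457 297 z 16 size 8 34 ang -28
t 17.9 pos [ 0.6389 -0.1336  0.1242] yawy -2.2 F [ 0.7  0.6 -0.2] gap 0.013 q [-0.35  0.63  0.67  1.73 -0.47  0.95  0.47]
(0.645, 0.1, 0.124) -> [ 0.779 -0.009  0.002] turn 0.001
```

View pics/s7side.png

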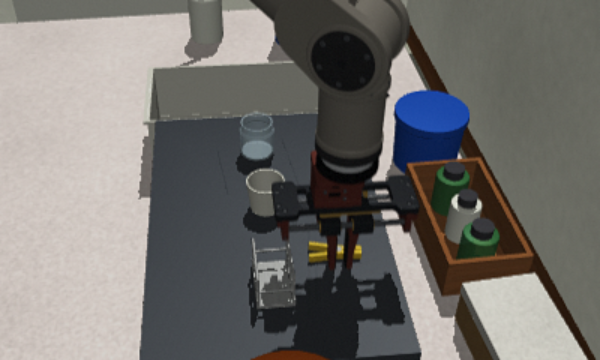

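The peg is square and centred (x of about 0.60–0.675), clear of the holder. Continue.

>>> send_rows([
  [0.7,0.06,0,0,0],
  [0.7,0.12,0,0,0],
  [0.7,0.18,0,0,0],
  [0.7,0.24,0,0,0],
  [0.7,0.3,0,0,0],
  [0.7,0.36,0,0,0],
  [0.7,0.42,0,0,0],
  [0.7,0.48,0,0,0],
])

```text
t: 18.7
tool_pos: [0.6444, 0.0081, 0.1245]
tool_rot: [-2.268, -2.174, -0.0]
ft_force: [0.3, -1.2, 0.6]
finger_gap: 0.0134
```

```bash
python3 - <<'E'
from h import *
p,d=r.camera('side');pegs('side',p,d,20)
go((.653,.275,.124))
E
```

```text
side 61 px [ 3. 30.] mid -759 1725 z -158 size 37 133 ang -71
side 119 px [334. 182.] mid 620 31 z 127 size 31 23 ang 86
side 22 px [347. 183.] mid 649 21 z 128 size 19 7 ang 85
side 39 px [357. 183.] mid 673 23 z 130 size 17 10 ang 79
side 577 px [493. 335.] mid 877 -340 z 29 size 102 5 ang 3
t 18.75 pos [0.6447 0.0125 0.1241] yawy -2.2 F [0.3 3.6 0.2] gap 0.013 q [-0.58  0.62  0.68  1.75 -0.47  0.94  0.25]
(0.653, 0.275, 0.124) -> [ 0.876 -0.006  0.003] turn 0.001
```

>>> send_rows([
  [0.7,0.06,0,0,0],
  [0.7,0.12,0,0,0],
  [0.7,0.18,0,0,0],
  [0.7,0.24,0,0,0],
  [0.7,0.3,0,0,0],
  [0.7,0.36,0,0,0],
  [0.7,0.42,0,0,0],
  [0.7,0.48,0,0,0],
])

```text
t: 19.55
tool_pos: [0.6505, 0.1519, 0.1245]
tool_rot: [-2.268, -2.174, 0.0]
ft_force: [0.1, 0.1, -0.6]
finger_gap: 0.0135
```

```bash
python3 - <<'E'
from h import *
p,d=r.camera('side');pegs('side',p,d,20)
go((.655,.275,.124))
E
```

```text
side 59 px [ 3. 30.] mid -758 1725 z -158 size 38 147 ang -71
side 91 px [327. 146.] mid 627 174 z 127 size 32 22 ang 82
side 22 px [339. 147.] mid 654 169 z 127 size 12 8 ang 80
side 39 px [348. 146.] mid 680 171 z 128 size 29 13 ang 79
side 533 px [492. 335.] mid 876 -339 z 26 size 100 4 ang 2
t 19.6 pos [0.6504 0.1564 0.1242] yawy -2.2 F [0.6 2.4 0.2] gap 0.014 q [-0.78  0.66  0.67  1.69 -0.48  0.97  0.03]
(0.655, 0.275, 0.124) -> [0.396 0.    0.001] turn 0.001
```

>>> send_rows([
  [0.7,0.06,0,0,0],
  [0.7,0.12,0,0,0],
  [0.7,0.18,0,0,0],
  [0.7,0.24,0,0,0],
  [0.7,0.3,0,0,0],
  [0.7,0.36,0,0,0],
  [0.7,0.41,0,0,0],
  [0.7,0.41,0,0,0],
])

```text
t: 20.4
tool_pos: [0.6552, 0.277, 0.1241]
tool_rot: [-2.263, -2.178, -0.001]
ft_force: [0.3, 0.8, 0.6]
finger_gap: 0.0126
```

>>> send_rows([
  [0.7,0,0,-0.15,0],
  [0.7,0,0,-0.3,0],
  [0.7,0.1,0,-0.4,0],
  [0.7,0.22,-0.1,-0.45,0],
  [0.7,0.34,-0.2,-0.5,0],
  [0.7,0.46,-0.3,-0.5,0],
  [0.7,0.58,-0.4,-0.5,0],
  [0.7,0.7,-0.5,-0.5,0],
])

```text
t: 21.2
tool_pos: [0.514, 0.4896, 0.2749]
tool_rot: [2.27, 2.172, 0.0]
ft_force: [0.3, 0.7, -0.8]
finger_gap: 0.0136
```

```bash
python3 - <<'E'
from h import *
for c in('side','top'):
  p,d=r.camera(c);pegs(c,p,d,20)
  cv2.imwrite(f'pics/s8{c}.png',cv2.resize(p[100:320,130:530,::-1],None,fx=1.9,fy=1.9))
  for q in('peg1','jar','pad_holder','dosing_cup','bin'):
    print(c,q,[(np.round(b['position'],3).tolist(),round(b['confidence'],2)) for b in r.boxes_of(c,q)])
go()
E
```

```text
side peg1 []
side jar [([0.551, 0.107, 0.162], 0.64)]
side pad_holder [([0.552, -0.167, 0.124], 0.68), ([0.564, 0.412, 0.066], 0.48)]
side dosing_cup [([0.551, -0.02, 0.153], 0.93)]
side bin [([0.533, -0.402, 0.164], 0.55), ([0.526, -0.113, 0.115], 0.3)]
top 1543 px [579. 187.] mid 626 -682 z 7 size 314 78 ang 38
top 140 px [223. 172.] mid 663 268 z 24 size 16 103 ang -7
top 21 px [637. 216.] mid 541 -820 z 7 size 10 19 ang -52
top 85 px [218. 246.] mid 470 282 z 16 size 14 68 ang -6
top 26 px [212. 254.] mid 457 296 z 16 size 8 33 ang -30
top peg1 [([0.477, 0.273, 0.015], 0.57)]
top jar [([0.552, 0.128, 0.124], 0.96)]
top pad_holder [([0.544, -0.165, 0.126], 0.89)]
top dosing_cup [([0.559, -0.004, 0.133], 0.83), ([0.652, 0.27, 0.025], 0.62)]
top bin [([0.536, -0.368, 0.163], 0.69)]
t 21.8 pos [0.5154 0.4885 0.2747] yawy -2.5 F [ 0.  -0.5 -0.1] gap 0.013 q [-1.31  0.59  0.74  1.43 -0.4   1.27 -0.58]
```

View pics/s8top.png

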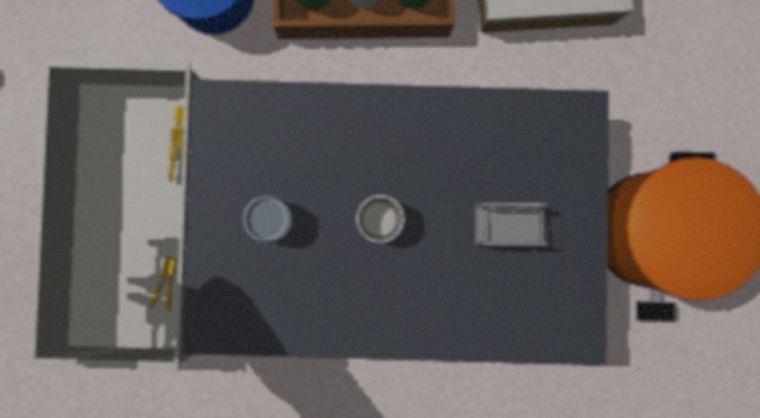

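The slate is empty, yellow pegs lie in two groups in the basket at crop (178,140) and (163,285), and the jar, cup, holder and bin are where they were. The arm is clear, so I'm handing in.

```bash
python3 -c "
from plant import r
print(r.finish_job())"
```

```text
the job is handed in; nothing more can be done
None
```

All four pegs are off the slate and in the white basket. I swept them one at a time with nearly closed fingertips about 4 mm above the slate and never gripped or lifted one. I handed the job in at about 22 s.

- **Pegs:** In the last pictures the slate shows no pegs. The yellow shapes in the basket are 15–25 mm above the worktop, in two groups. Part of each group is hidden behind the basket wall, so I did not see all four separately. I take them to be two pegs each, because I followed every peg over the end.
- **Other things:** The jar, pad holder, dosing cup and bin measured within 5 mm of where they started, about as close as the network can measure, and the bin lid is still shut.
- **Forces:** The highest wrist force I read was under 4 N.
- **Disagreements:** The network reported only one peg in the final top view, and mistook the far group of pegs for a second dosing cup. The colour and depth measurements and the picture show otherwise.

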